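# Sweep a stray bottle cap through the bin's spring flap

## Task

A black bottle cap has been left on the tray of the small countertop bin. Press the bin's self-closing flap down with one finger and, while that finger keeps it open, push the cap along the tray with the other finger so that it drops into the bin, then draw back and let the flap spring shut. Do not grip or lift the cap, do not push it onto the shut flap, and leave the other things on the worktop where they are.

Things in the scene. Friction and masses are not known exactly. Their poses are not given: they have to be found in the camera images.
- bin: grey sheet-metal countertop bin, fixed, 245 x 130 mm, 150 mm high at the hood, hollow, floor at z = 7 mm; origin on its underside, mid-width, 125 mm from the tray end; z up. Its top, along +x, the way the cap must travel: a steel tray (x = -125 to -5 mm, top at z = 115 mm), the mouth shut by the flap (to x = 100 mm), then the hood (to 120 mm). A blank card is on its +y side.
- tray_edge (a point): middle of the tray's inner edge, on its top face, where the tray ends and the mouth begins; axes as the bin's. The tray is flat, 120 mm long, 124 mm wide between side lips 10 mm high; its other end, 120 mm back along -x, is open (no lip). Beside the mouth the lips go on as sloping cheeks that rise to the hood.
- flap_hinge (a point): middle of the flap's hinge axis, at the far, upper end of the mouth: 105 mm beyond the tray edge along the bin's x, 28 mm above the tray; the axis runs along the bin's y; knuckles of 4 mm radius. The flap is a steel plate 118 mm wide, 107 mm long, 3 mm thick; shut, it slopes down 15 degrees from here to the tray edge, its free edge level with the tray.
- flap (a joint): flap angle a in rad, 0 shut to 1.15: pressed from above, its free edge swings down into the bin; the plate then runs 0.266 + a rad below level. A spring shuts it within 1 s: just under 1 N at the free edge starts it, 2 to 8 N hold it open, more near the hinge; the cap's weight does not open it. A fingertip moved level along +x, a few mm above the tray, runs onto it and presses it down.
- cap: black bottle cap, a plain disc 57 mm across and 24 mm high, about 30 g, lying flat on the tray; origin centre of its underside, z up. It slides freely on the tray (a push of under 1 N) and tips over the tray edge once its middle has passed it.
- cap_grey: larger grey screw cap (69 mm across, 24 mm high) lying on the worktop near the tray end of the bin; origin centre of its underside. Bystander.
- strainer: steel mesh tea strainer cup (82 mm rim, 61 mm high) standing on the worktop beyond the hood end of the bin; origin centre of its foot. Bystander.
- tin: round tea tin with green lid, 74 mm across, 92 mm high, on the left of the worktop; origin centre of its foot. Bystander.
- cup: white mug, 80 mm across, 109 mm with its handle, 95 mm high, on the left of the worktop; origin centre of its foot. Bystander.
- valve: brass ball valve with a red lever, 32 x 115 x 49 mm, lying on the right of the worktop; origin on its underside. Bystander.
- tape: roll of white thread tape lying flat, 52 mm across, 15 mm high, on the right of the worktop; origin centre of its underside. Bystander.
- flask: dark green flask with black top, 72 mm across, 260 mm high, standing at the back right of the worktop; origin centre of its foot. Bystander.
- spoon: teaspoon 132 mm long, 26 mm wide, 9 mm high, lying on the right of the worktop; origin centre of its underside. Bystander.
Not all that is in view belongs to the job. Several things have the shape of the cap; the one meant has the colours described above.

How it is judged:
By the outcome, as a careful person would: the job done as asked, in the order asked, and still so for the second after the job is handed in, with the robot touching nothing.
It also fails if it takes over 35 s, if anything falls off the work surface, if the arm or the gripper's body presses on something with over 40 N, if the wrist force passes 120 N, or if a joint passes its speed limit or range.

## Robot

A 6-joint arm with a two-finger parallel gripper is mounted at the origin on a cart in front of the work surface, level with it; the furniture and walls round the work are solid. World frame = base frame: x ahead of the robot, y to its left, z up, the work surface at z = 0. Lengths are in mm, angles in rad, forces in N, time in s.
With the tool pointing down it reaches from about 425 to 950 mm from the base axis. Payload 14.7 kg.
Tool frame: the origin (TCP) lies at the centre of the arm's flange, where the gripper is bolted on; the fingertips stand 173 mm ahead of it and the grasp point (between the pads) lies 155 mm ahead of it (r.tips_ahead is the distance from the TCP to the fingertips, in mm); z points along the fingers, y is the line along which they close (so a half turn about z gives the same grasp; the last joint's range is limited). The gripper opens to 85 mm and grips with 20 to 120 N. Pads are 22 mm wide; open, the fingers measure 114 mm over their backs; the gripper's body (76 mm by 85 mm) begins 54 mm behind the grasp point. The pads swing forward as they close: fully open they stand 13 mm farther back than shut.
Start: joints at [-1.332, 0.48, 1.596, -0, 1.065, -0.047], TCP at [183.268, -623.624, 404.697] pointing down, gripper open.
Joint ranges: [-2.75, 2.75], [-0.82, 2.05], [0.23, 2.67], [-1.56, 4.7], [0.09, 2.69], [-2.92, 2.92]. Speed limits (rad/s): [1.89, 1.89, 2.39, 3.01, 3.01, 3.01].

## Interface

Orientations are given as a 3x3 rotation matrix whose columns are the frame's x, y, z axes.
In Python, from rig import r gives the robot as it stands.
- The arm moves only by the shell command python3 -m pendant 'ROWS'. ROWS is a JSON object of lists of equal length, an entry for each row: "offset": the shift along the tool's x, y, z in units of 100 mm (1.0 is 100 mm), a list of three; "roll": the turn about the tool's z in units of 0.15 rad (1.0 is 0.15 rad); "claw": the closure, from 0 (fully open) to 1 (shut). A call has 1 to 20 rows; each row shifts and turns the commanded pose from where the row before left it, along the tool's axes as they then stand; what a row does not reach is not made up. A row lasts 1/8 s, in which the tool goes at most 62.5 mm and 10.7 degrees, less where a joint would pass 70% of its speed; a pose out of reach is approached as far as the arm can. A call with a number of a shift or a turn outside -1 to 1 is refused whole. A call with a gripper value outside its range is refused whole. The fingers move at their own pace and stop on an object; the grip force is fixed at half the most. Time passes only in rows, so rows that do not move let the fingers close. It gives the time, the measured TCP pose, the force, the opening and the grip force at its end, in the units of the state.
- r.get_obs(): the state, without advancing time (a new reading comes with each control period).
- r.snapshot(name): name is "scene" or "side" or "wrist"; returns the picture (420x560x3 uint8, red, green, blue); there is no depth.
- r.camera_model(name): a dict with "fx", "fy", "cx", "cy" (pixels), "rvec" (rotation vector, rad) and "tvec" (3), from world to camera coordinates, as OpenCV has them; the wrist camera has in their place "mount" (4x4, takes a point from camera to tool coordinates, whose origin is the TCP and whose axes are the flange's). Camera axes: x right, y down, z forward; pixel columns grow to the right and rows downward; lengths in mm; the calibration is good to about 2 mm. A picture is of the moment at which its call begins: read the wrist's pose just before it. camera_model takes no time and is no camera call.
- r.sign_off(): hands the job in; it is judged then, once.
The state is a dict: "time_s": time; "joint_pos": joint angles; "dq": joint speeds; "effort": joint torques, N m; "tool_pos": TCP position; "ee_rot": TCP orientation; "ft_force": force on the tool from outside, world axes, zero at the start; "ft_torque": the same for the moment, N m; "opening": finger opening in mm; "finger_force": force on a finger pad.
Only numpy, scipy, OpenCV 4.12 (cv2) and the standard library are available. Lean on these libraries where they do the work, as an engineer would, in place of code of your own. Each camera call takes 0.05 s, during which the arm holds its last target. There are 200 camera calls.

## Working session

There is one attempt and no reset: what is moved stays moved. The work goes in short steps, Python scripts to look and compute and a shell command to move; the robot and the scene stay as the last step left them, time stands still between calls to the robot, and variables do not carry over. Pictures are saved under pics/ and viewed, at most 10 in all, crops included, and the job is handed in when it is done.

```bash
ls; mkdir -p pics
python3 - <<'E'
from rig import r
import cv2
o=r.get_obs();print({k:o[k] for k in('time_s','tool_pos','ee_rot','opening','ft_force')},r.tips_ahead)
for n in("scene","side","wrist"):
    im=r.snapshot(n);cv2.imwrite(f"pics/{n}0.png",im[:,:,::-1]);print(n,r.camera_model(n))
E
```

```text
pics
{'time_s': 0.0, 'tool_pos': array([ 183.22125431, -623.41994261,  404.07596789]), 'ee_rot': array([[ 9.59431923e-01,  2.81940258e-01, -2.75746911e-04],
       [ 2.81940385e-01, -9.59431199e-01,  1.18017908e-03],
       [ 6.81798059e-05, -1.21004568e-03, -9.99999266e-01]]), 'opening': 85.53926991407442, 'ft_force': array([-0.67456975,  1.10307037, -0.53043307])} 173.4
scene {'fx': 433.42756630755173, 'fy': 433.42756630755173, 'cx': 283.5513824609389, 'cy': 205.32220870598584, 'rvec': array([ 1.0051672 , -2.51343167,  0.94133567]), 'tvec': array([ 375.03599808,  367.07853458, 1157.38645333])}
side {'fx': 449.22159568748185, 'fy': 449.22159568748185, 'cx': 274.9045374342469, 'cy': 210.47723464974473, 'rvec': array([ 0.35613657, -2.70977604,  1.35589725]), 'tvec': array([ 498.85098358,  189.37276692, 1213.21642019])}
wrist {'fx': 335.0438000761101, 'fy': 335.0438000761101, 'cx': 280.72512960662453, 'cy': 210.73725987329257, 'mount': array([[ 6.47703325e-04, -9.58137061e-01, -2.86309191e-01,
         7.27287980e+01],
       [ 9.99999787e-01,  6.44037001e-04,  1.06973401e-04,
        -1.13876608e+00],
       [ 8.18985329e-05, -2.86309200e-01,  9.58137274e-01,
         3.10869778e+01],
       [ 0.00000000e+00,  0.00000000e+00,  0.00000000e+00,
         1.00000000e+00]])}
```

View pics/scene0.png

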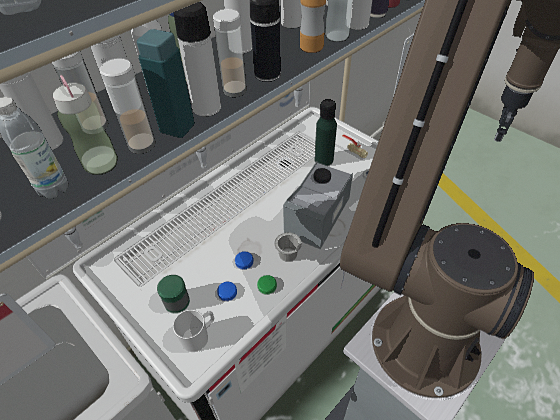

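View pics/side0.png

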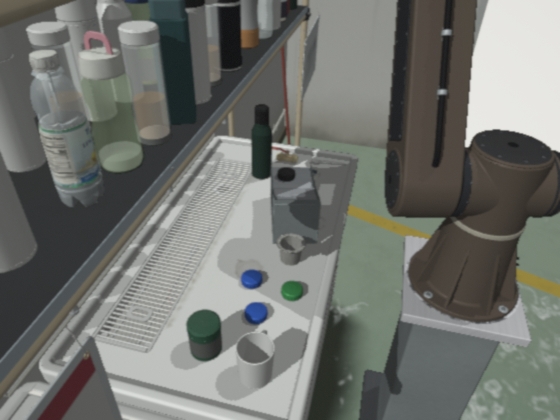

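Scene shows the bin at about (318,205), with the black cap on its upper-right part at (322,176). In the side view the cap is at (287,174). The strainer at (288,246) marks the hood end, and the tray end points towards the flask at (326,130). Next I'll triangulate and crop.

```bash
cat > h.py <<'E'
import numpy as np, cv2
from rig import r
def cam(n,obs=None):
    m=r.camera_model(n);K=np.array([[m['fx'],0,m['cx']],[0,m['fy'],m['cy']],[0,0,1]])
    if 'mount' in m:
        T=np.eye(4);T[:3,:3]=obs['ee_rot'];T[:3,3]=obs['tool_pos'];W=np.linalg.inv(T@m['mount'])
        return K,W[:3,:3],W[:3,3]
    return K,cv2.Rodrigues(np.array(m['rvec']))[0],np.array(m['tvec'])
def plane(c,uv,z):
    K,R,t=c;d=R.T@np.linalg.solve(K,[*uv,1]);C=-R.T@t
    return C+d*(z-C[2])/d[2]
def tri(c1,p1,c2,p2):
    P=[c[0]@np.c_[c[1],c[2]] for c in(c1,c2)]
    X=cv2.triangulatePoints(P[0],P[1],np.array(p1,float),np.array(p2,float))[:,0];return X[:3]/X[3]
def proj(c,X):
    p=c[0]@(c[1]@np.array(X)+c[2]);return p[:2]/p[2]
E
python3 - <<'E'
from h import *
a=cv2.imread('pics/scene0.png');b=cv2.imread('pics/side0.png');w=cv2.imread('pics/wrist0.png')
ca,cb=cam('scene'),cam('side')
X=tri(ca,(322,176),cb,(287,174));print('cap',X)
def blob(im,box):
    x0,y0,x1,y1=box;m=(im[y0:y1,x0:x1].max(2)<45).astype('uint8')
    n,l,s,c=cv2.connectedComponentsWithStats(m);return [(s[i].tolist(),(c[i]+[x0,y0]).round(1).tolist()) for i in range(1,n) if s[i][4]>30]
print(blob(a,(300,160,345,200)),blob(b,(270,163,305,190)))
for n,p in dict(strainer=(288,250),tin=(173,300),flask=(325,160)).items(): print(n,plane(ca,p,20))
A=cv2.resize(a[90:270,250:390],None,fx=3,fy=3,interpolation=cv2.INTER_CUBIC)
B=cv2.resize(b[95:275,230:350],None,fx=3,fy=3,interpolation=cv2.INTER_CUBIC)
cv2.imwrite('pics/crop.png',np.hstack([A,B])[:, :800])
E
```

```text
cap [ 528.17095638 -189.1831472   130.31142044]
[([18, 0, 15, 6, 54], [326.0, 161.7]), ([14, 8, 17, 15, 209], [321.9, 175.4])] [([8, 5, 17, 13, 184], [285.8, 174.1])]
strainer [462.41156281  39.97486793  20.        ]
tin [580.37542253 389.49775399  20.        ]
flask [ 642.90860138 -349.52212596   20.        ]
```

View pics/crop.png

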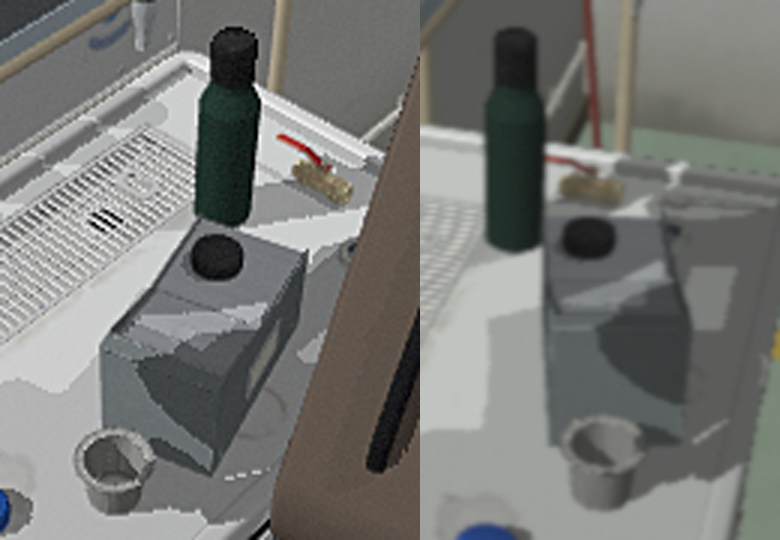

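The black disc at scene (322,176), side (286,174) lies on the bin's tray, and triangulates to about z=130, which fits its top at 139. The hood is at the strainer end, and the card is on the side facing the robot.

What could be taken for the cap:
- Blue discs at scene (244,260) and (227,291).
- Green disc at scene (267,284).
- Black flask top at scene (328,104).
- Grey screw cap, hidden by the tray end.

By colour and place it is the black disc at (322,176). I'll move over the bin for a wrist view.

```bash
python3 -m pendant '{"offset":[[0.2,-0.16,0],[0.4,-0.32,0],[0.4,-0.32,0],[0.4,-0.32,0],[0.4,-0.32,0],[0.4,-0.32,0],[0.4,-0.32,0],[0.4,-0.32,0],[0.4,-0.32,0],[0.4,-0.32,0],[0.4,-0.32,0],[0.1,-0.08,0],[0,0,0]],"roll":[0,0,0,0,0,0,0,0,0,0,0,0,0],"claw":[0,0,0,0,0,0,0,0,0,0,0,0,0]}'
python3 - <<'E'
from h import *
o=r.get_obs();im=r.snapshot('wrist')[:,:,::-1];cv2.imwrite('pics/w1.png',im);np.savez('w1.npz',p=o['tool_pos'],R=o['ee_rot'])
E
```

```text
time_s: 1.78
tool_pos: [499.0, -171.9, 404.5]
ee_rot: [[0.959, 0.284, -0.0], [0.284, -0.959, -0.0], [-0.0, -0.0, -1.0]]
ft_force: [-0.6, -0.9, -0.4]
opening: 84.9
finger_force: 0.0
```

View pics/w1.png

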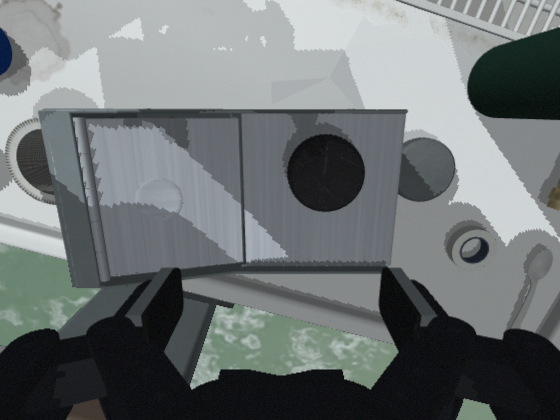

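The wrist view shows the black cap at (326,172) on the tray. The tray/flap line runs from (241,113) to (244,264). The tray end edge is at x≈406 (top) to 391 (bottom), the hinge is at x≈80–108, and the grey cap at (426,168). Bin +x points left in the image.

Run:
```python
from h import *
d=np.load('w1.npz');c=cam('wrist',dict(tool_pos=d['p'],ee_rot=d['R']));im=cv2.imread('pics/w1.png')
m=(im[125:220,275:375].max(2)<50).astype('uint8');ct=max(cv2.findContours(m,0,1)[0],key=cv2.contourArea)
P=np.array([plane(c,q[0]+[275,125],139) for q in ct]).astype('float32')
(cc,rad)=cv2.minEnclosingCircle(P[:,:2]);print('cap',cc,rad)
g=im.astype(float).mean(2)
# tray edge: darkest column per row near 242
E=[]
for v in range(120,262,4):
    s=g[v,232:254];u=232+s.argmin();E.append((u,v,s.min()))
E=np.array(E);print(E[::5])
ok=E[:,2]<np.median(E[:,2])+25
W=np.array([plane(c,e[:2],115) for e in E[ok]])[:,:2]
vx,vy,x0,y0=cv2.fitLine(W.astype('float32'),cv2.DIST_HUBER,0,.01,.01).ravel();print('edge dir',vx,vy,'ends',W[0],W[-1])
for n,p,z in [('edgeT',(241,114),115),('edgeB',(244.5,264),115),('endT',(406,110),125),('endB',(391,265),115),('top lip L',(75,112),150),('greycap',(426,168),24),('hoodTL',(40,110),150),('hoodBL',(73,287),150)]: print(n,plane(c,p,z).round(1))
```

```text
Traceback (most recent call last):
cv2.error: OpenCV(4.12.0) /io/opencv/modules/imgproc/src/shapedescr.cpp:201: error: (-215:Assertion failed) count >= 0 && (depth == CV_32F || depth == CV_32S) in function 'minEnclosingCircle'
```

Run:
```python
from h import *
d=np.load('w1.npz');c=cam('wrist',dict(tool_pos=d['p'],ee_rot=d['R']));im=cv2.imread('pics/w1.png')
m=(im[125:220,275:375].max(2)<50).astype('uint8');ct=max(cv2.findContours(m,0,1)[0],key=cv2.contourArea)
P=np.array([plane(c,q[0]+[275,125],139) for q in ct])[:,:2].astype('float32').copy()
(cc,rad)=cv2.minEnclosingCircle(P);print('cap',cc,rad)
g=im.astype(float).mean(2)
E=[]
for v in range(120,262,4):
    s=g[v,232:254];u=232+s.argmin();E.append((u,v,s.min()))
E=np.array(E);print(E[::5])
ok=E[:,2]<np.median(E[:,2])+25
W=np.array([plane(c,e[:2],115) for e in E[ok]])[:,:2]
vx,vy,x0,y0=cv2.fitLine(W.astype('float32'),cv2.DIST_HUBER,0,.01,.01).ravel();print('edge dir',vx,vy,'ends',W[0],W[-1])
for n,p,z in [('edgeT',(241,114),115),('edgeB',(244.5,264),115),('endT',(406,110),125),('endB',(391,265),115),('greycap',(426,168),24),('hoodTL',(40,110),150),('hoodBL',(73,287),150)]: print(n,plane(c,p,z).round(1))
```

```text
cap (536.5211181640625, -192.43055725097656) 27.799236297607422
[[240.         120.          59.        ]
 [240.         140.          56.66666667]
 [241.         160.          58.66666667]
 [242.         180.          60.33333333]
 [242.         200.          57.33333333]
 [243.         220.          58.66666667]
 [244.         240.          48.66666667]
 [245.         260.          45.66666667]]
edge dir 0.9590356 0.28328562 ends [ 553.24205101 -122.9972461 ] [ 444.16671705 -155.58427895]
edgeT [ 557.6 -122.6  115. ]
edgeB [ 440.5 -156.1  115. ]
endT [ 594.  -235.3  125. ]
endB [ 474.8 -275.2  115. ]
greycap [ 556.3 -312.6   24. ]
hoodTL [525.   -2.7 150. ]
hoodBL [403.2 -37.3 150. ]
```

The measurements agree with the given sizes: cap radius 27.8 (28.5 given), edge 122 long (124 given), tray about 122 long. The tool's y axis already lies along −bin x, so no roll is needed. The cap is 61.5 mm behind the edge and 21 mm to the −y side. Next, straddle it.

```bash
python3 -m pendant '{"offset":[[0.15,0.15,0],[0.15,0.15,0],[0,0,0],[0,0,0.3],[0,0,0.3],[0,0,0.25],[0,0,0.15],[0,0,0.05],[0,0,0]],"roll":[0,0,0,0,0,0,0,0,0],"claw":[0,0,0,0,0,0,0,0,0]}'
python3 - <<'E'
from h import *
im=[r.snapshot(n)[:,:,::-1] for n in('wrist','scene')]
cv2.imwrite('pics/w2.png',np.hstack([cv2.resize(im[0],(480,360)),cv2.resize(im[1][120:270,270:400],None,fx=2.4,fy=2.4,interpolation=cv2.INTER_CUBIC)]))
E
```

```text
time_s: 2.95
tool_pos: [536.0, -192.9, 300.0]
ee_rot: [[0.96, 0.282, 0.0], [0.282, -0.96, -0.0], [0.0, 0.0, -1.0]]
ft_force: [0.6, -0.5, 0.1]
opening: 85.9
finger_force: 0.0
```

View pics/w2.png

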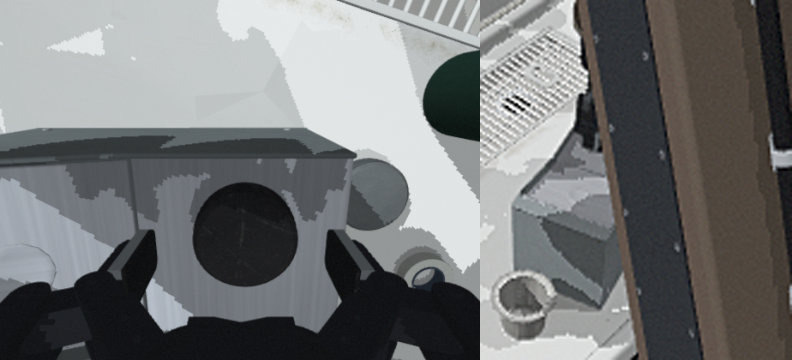

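The wrist picture shows the cap centred between the fingers at (245,235), untouched, with the tips still above the tray. I'll feel for the tray in small steps.

```bash
for i in 1; do python3 -m pendant '{"offset":[[0,0,0.05],[0,0,0.03],[0,0,0]],"roll":[0,0,0],"claw":[0,0,0]}'; done; python3 -m pendant '{"offset":[[0,0,0.02],[0,0,0]],"roll":[0,0],"claw":[0,0]}'; python3 -m pendant '{"offset":[[0,0,0.02],[0,0,0]],"roll":[0,0],"claw":[0,0]}'
```

```text
time_s: 3.42
tool_pos: [536.0, -192.6, 291.4]
ee_rot: [[0.959, 0.282, -0.0], [0.282, -0.959, 0.0], [-0.0, -0.0, -1.0]]
ft_force: [-0.1, -0.2, 0.2]
opening: 85.4
finger_force: 0.0
time_s: 3.68
tool_pos: [536.0, -192.7, 289.6]
ee_rot: [[0.959, 0.282, -0.0], [0.282, -0.959, 0.0], [-0.0, -0.0, -1.0]]
ft_force: [0.3, -0.6, 0.9]
opening: 85.3
finger_force: 0.0
time_s: 3.92
tool_pos: [536.0, -192.7, 287.6]
ee_rot: [[0.959, 0.282, -0.0], [0.282, -0.959, 0.0], [-0.0, -0.0, -1.0]]
ft_force: [-0.6, -1.0, -0.6]
opening: 85.5
finger_force: 0.0
```

No contact at 287.6, so the open tips stand further back than 173. I'll keep feeling downwards.

```bash
python3 -m pendant '{"offset":[[0,0,0.03],[0,0,0.02],[0,0,0]],"roll":[0,0,0],"claw":[0,0,0]}' | grep -E 'tool_pos|ft_f'; python3 -m pendant '{"offset":[[0,0,0.02],[0,0,0.01],[0,0,0]],"roll":[0,0,0],"claw":[0,0,0]}'| grep -E 'tool_pos|ft_f'; python3 -m pendant '{"offset":[[0,0,0.01],[0,0,0]],"roll":[0,0],"claw":[0,0]}'| grep -E 'tool_pos|ft_f'
```

```text
tool_pos: [536.0, -192.7, 282.5]
ft_force: [0.3, -0.3, 0.0]
tool_pos: [536.1, -192.7, 279.6]
ft_force: [-0.5, -0.1, 1.0]
tool_pos: [536.1, -192.7, 278.7]
ft_force: [-0.3, 0.3, 0.4]
```

```bash
python3 -m pendant '{"offset":[[0,0,0.01],[0,0,0.01],[0,0,0]],"roll":[0,0,0],"claw":[0,0,0]}' | grep -E 'tool_pos|ft_f'; python3 -m pendant '{"offset":[[0,0,0.01],[0,0,0]],"roll":[0,0],"claw":[0,0]}'| grep -E 'tool_pos|ft_f'
```

```text
tool_pos: [536.1, -192.7, 276.6]
ft_force: [0.2, 0.0, 0.7]
tool_pos: [536.0, -192.7, 275.6]
ft_force: [0.1, 0.1, -0.5]
```

Run:
```python
from h import *
o=r.get_obs();im=r.snapshot('wrist')[:,:,::-1];cv2.imwrite('pics/w3.png',im);print(o['ft_force'],o['tool_pos'])
```

```text
[ 0.06123158  0.05825181 -0.51778887] [ 536.04001156 -192.66329153  275.63205178]
```

View pics/w3.png

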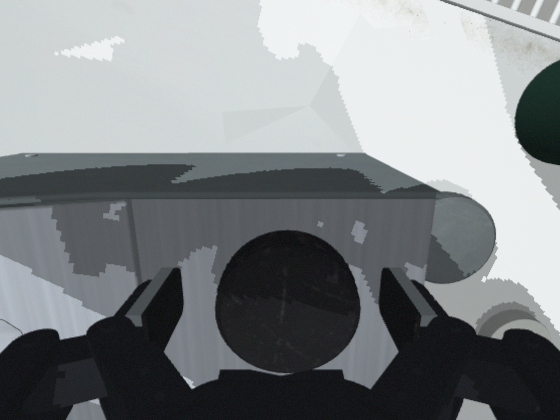

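The cap is centred at (288,300) between pads whose tips show at (182,267) and (381,267). That pixel puts the open tips about 160 mm ahead of the TCP, so they are now about 1 mm above the tray. I'll raise slightly and start the level push along +bin x (−tool y), first half.

```bash
python3 -m pendant '{"offset":[[0,0,-0.015],[0,-0.05,0],[0,-0.05,0],[0,-0.05,0],[0,-0.05,0],[0,-0.05,0],[0,-0.05,0],[0,-0.05,0],[0,-0.05,0],[0,0,0]],"roll":[0,0,0,0,0,0,0,0,0,0],"claw":[0,0,0,0,0,0,0,0,0,0]}'
python3 - <<'E'
from h import *
im=[r.snapshot(n)[:,:,::-1] for n in('wrist','side')]
cv2.imwrite('pics/w4.png',np.hstack([cv2.resize(im[0],(480,360)),cv2.resize(im[1][120:270,230:360],None,fx=2.4,fy=2.4,interpolation=cv2.INTER_CUBIC)]))
E
```

```text
time_s: 6.85
tool_pos: [524.7, -153.9, 277.2]
ee_rot: [[0.959, 0.282, -0.0], [0.282, -0.959, 0.0], [-0.0, -0.0, -1.0]]
ft_force: [-0.1, 0.1, 0.6]
opening: 85.4
finger_force: 0.5
```

View pics/w4.png

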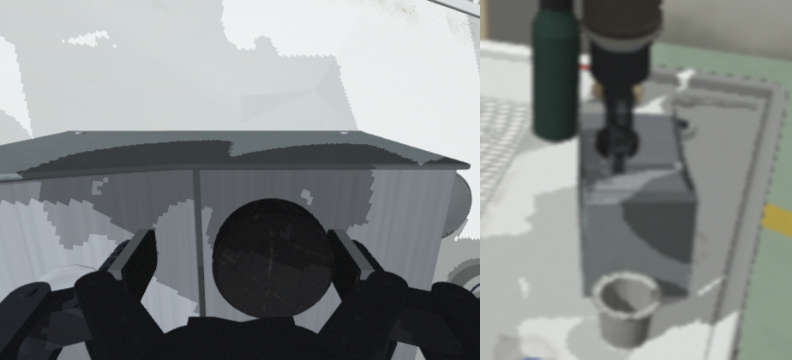

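The wrist view shows the trailing finger touching the cap (contact near (335,245)). The tray edge is at x≈200 with the cap front still short of it, and the leading finger is past the edge at x≈150. I'll go 5 mm further, then check the force and the edge gap.

```bash
python3 -m pendant '{"offset":[[0,-0.05,0],[0,0,0]],"roll":[0,0],"claw":[0,0]}' | grep -E 'tool_pos|ft_f|fing'
python3 - <<'E'
from h import *
im=r.snapshot('wrist')[:,:,::-1]
cv2.imwrite('pics/w5.png',cv2.resize(im[180:380,100:400],None,fx=2.6,fy=2.6,interpolation=cv2.INTER_CUBIC));print(r.get_obs()['ft_force'])
E
```

```text
tool_pos: [523.3, -149.3, 277.2]
ft_force: [0.9, 0.8, 0.4]
finger_force: 0.5
[ 0.07948451 -0.25538183  1.39846431]
```

View pics/w5.png

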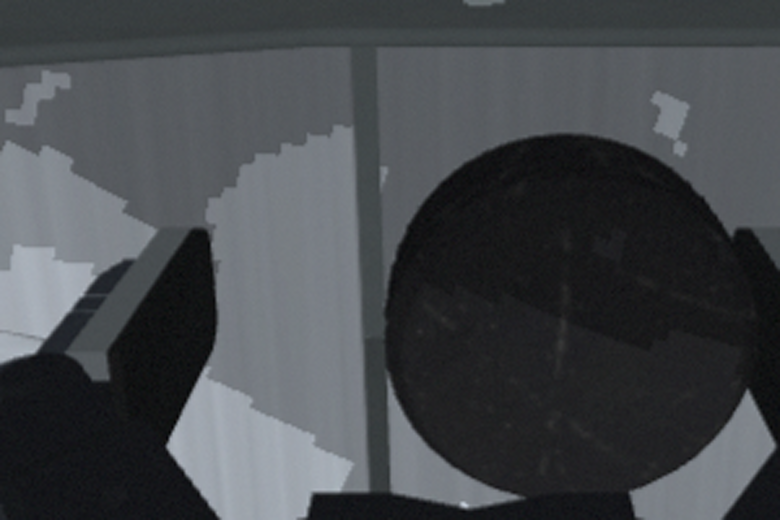

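The edge gap is now about 10 px wide (columns 352–378 of the crop), up from about 4 px when shut, with the flap's edge sunk below the tray. The finger is holding it open and the cap front is at the edge. Continuing.

```bash
python3 -m pendant '{"offset":[[0,-0.05,0],[0,-0.05,0],[0,-0.05,0],[0,-0.05,0],[0,-0.05,0]],"roll":[0,0,0,0,0],"claw":[0,0,0,0,0]}' | grep -E 'time|tool_pos|ft_f|fing'
python3 -m pendant '{"offset":[[0,-0.05,0],[0,-0.05,0],[0,-0.05,0],[0,-0.05,0],[0,0,0],[0,0,0],[0,0,0]],"roll":[0,0,0,0,0,0,0],"claw":[0,0,0,0,0,0,0]}' | grep -E 'time|tool_pos|ft_f|fing'
python3 - <<'E'
from h import *
im=r.snapshot('wrist')[:,:,::-1];cv2.imwrite('pics/w6.png',im);print(r.get_obs()['ft_force'])
E
```

```text
time_s: 7.88
tool_pos: [516.3, -125.2, 277.2]
ft_force: [1.1, -3.1, 1.1]
finger_force: 1.2
time_s: 8.75
tool_pos: [510.7, -106.3, 277.2]
ft_force: [0.4, 0.0, 3.1]
finger_force: 1.4
[ 0.40447434 -0.1941225   2.67525908]
```

View pics/w6.png

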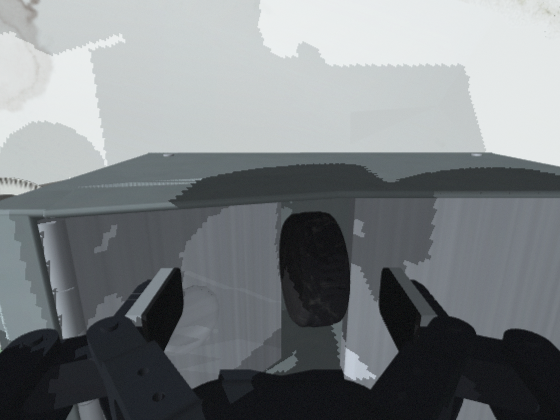

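The cap has tipped over the edge and stands steeply in the gap at (315,270), seemingly resting between the tray edge and the flap. The leading finger still holds the flap open at about 3 N. I'll open wider by going further along.

```bash
python3 -m pendant '{"offset":[[0,-0.04,0],[0,-0.03,0],[0,0,0],[0,0,0]],"roll":[0,0,0,0],"claw":[0,0,0,0]}' | grep -E 'time|tool_pos|ft_f|fing'
python3 - <<'E'
from h import *
im=r.snapshot('wrist')[:,:,::-1];cv2.imwrite('pics/w7.png',im);print(r.get_obs()['ft_force'])
m=im[190:400,240:390].max(2)<50;print(m.sum())
E
```

```text
time_s: 9.3
tool_pos: [508.9, -99.8, 277.3]
ft_force: [1.7, -4.7, 1.2]
finger_force: 3.0
[ 0.78761575 -5.5007287   1.39029359]
7153
```

View pics/w7.png

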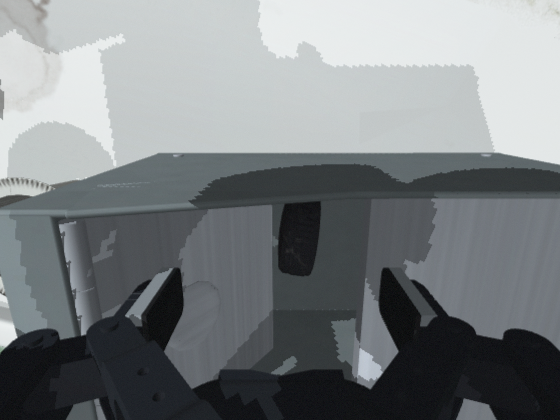

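The cap has fallen clear through the mouth and is now at (300,240), about 75 px tall. That is about 250 mm from the camera, so near the bin's floor. I'll check by mask that it is at rest, then draw back.

```bash
cat > blob.py <<'E'
from h import *
o=r.get_obs();im=r.snapshot('wrist')[:,:,::-1];c=cam('wrist',o)
m=(im[195:310,255:360].max(2)<60).astype('uint8');n,l,s,q=cv2.connectedComponentsWithStats(m)
i=1+s[1:,4].argmax();print(s[i],q[i]+[255,195],o['ft_force'].round(1),[plane(c,q[i]+[255,195],z).round(0) for z in(20,40)])
E
python3 blob.py; python3 -m pendant '{"offset":[[0,0,0],[0,0,0]],"roll":[0,0],"claw":[0,0]}' | grep -E 'time'; python3 blob.py
```

```text
[  22    6   44   76 2800] [298.11821429 237.28535714] [ 0.8 -5.5  1.4] [array([ 498., -115.,   20.]), array([ 505., -112.,   40.])]
time_s: 9.65
[  21    6   43   77 2758] [296.44815083 237.82849891] [ 0.8 -5.5  2.2] [array([ 497., -114.,   20.]), array([ 504., -111.,   40.])]
```

The cap is at rest low in the bin, about 25 mm beyond the tray edge and inside the mouth. Drawing back level, then up and aside.

```bash
python3 -m pendant '{"offset":[[0,0.1,0],[0,0.1,0],[0,0.1,0],[0,0.1,0],[0,0.1,0],[0,0.1,0],[0,0.1,0],[0,0.1,-0.02],[0,0.1,-0.05],[0,0,-0.2],[0,0,-0.3],[0,0,-0.3],[0,0,-0.3],[-0.3,-0.3,-0.1],[0,0,0],[0,0,0],[0,0,0],[0,0,0],[0,0,0]],"roll":[0,0,0,0,0,0,0,0,0,0,0,0,0,0,0,0,0,0,0],"claw":[0,0,0,0,0,0,0,0,0,0,0,0,0,0,0,0,0,0,0]}'
python3 - <<'E'
from h import *
o=r.get_obs();im=r.snapshot('wrist')[:,:,::-1];c=cam('wrist',o);cv2.imwrite('pics/w8.png',im)
g=im.astype(float).mean(2)
e=np.array([499,-139.4]);bx=np.array([-.2833,.959]);by=np.array([-.959,-.2833])
# profile of brightness across edge, and black pixels over tray+flap
for y in(-45,-30,0):
    print(y,[int(g[tuple(int(round(k)) for k in proj(c,[*(e+x*bx+y*by),115])[::-1])]) for x in range(-8,10)])
q=np.int32([proj(c,[*(e+x*bx+y*by),115]) for x,y in((-118,-58),(100,-58),(100,20),(-118,20))]);print(q.tolist())
mk=np.zeros(g.shape,'uint8');cv2.fillPoly(mk,[q],1);print('black',((im.max(2)<50)&(mk>0)).sum())
# grey cap location before/after
a=cv2.imread('pics/w1.png');d=np.load('w1.npz');ca=cam('wrist',dict(tool_pos=d['p'],ee_rot=d['R']))
def warp(I,C,z):
    P=np.float32([[430,-420,z],[700,-420,z],[700,60,z],[430,60,z]]);H=cv2.getPerspectiveTransform(np.float32([proj(C,p) for p in P]),np.float32([[0,0],[270,0],[270,480],[0,480]]));return cv2.warpPerspective(I,H,(270,480))
for n,p in(('grey',(556.3,-312.6)),('tape',(487,-347)),('strainer',(462,40))):
    s=40;x,y=int(p[0]-430),int(p[1]+420);A,B=[warp(I,C,20)[max(y-s,0):y+s,max(x-s,0):x+s].astype(float).mean(2) for I,C in((a,ca),(im,c))]
    print(n,cv2.phaseCorrelate(A,B),abs(A-B).mean().round(1))
E
```

```text
time_s: 12.08
tool_pos: [497.1, -165.8, 403.9]
ee_rot: [[0.959, 0.282, -0.0], [0.282, -0.959, 0.0], [-0.0, -0.0, -1.0]]
ft_force: [-0.2, 0.7, 0.3]
opening: 85.7
finger_force: 0.0
-45 [101, 102, 102, 103, 101, 103, 103, 101, 55, 58, 71, 103, 102, 102, 102, 102, 102, 101]
-30 [102, 103, 103, 104, 103, 104, 104, 96, 59, 56, 95, 105, 104, 102, 100, 103, 103, 102]
0 [103, 104, 105, 108, 108, 108, 107, 98, 57, 58, 97, 105, 104, 104, 102, 106, 105, 104]
[[408, 117], [114, 118], [128, 218], [397, 218]]
black 0
grey ((0.12487549441783585, -0.17600278886787635), 0.919468378456998) 6.6
tape ((-0.11446695603541457, 0.0755001775927866), 0.9433470217987541) 6.4
strainer ((0.5591901356743278, -3.2593366545067326), 0.8343053272398792) 18.4
```

The gap at the edge is back to about 2 mm, as when the flap was shut, and nothing black is left on the tray or flap. The grey cap and the tape show no shift (under 0.2 mm). The strainer's 3 mm apparent shift fits parallax: it is taller than the comparison plane, and the camera stands about 6 mm from its first view. Handing in.

```bash
python3 -c "
from rig import r
print(r.sign_off())"
```

```text
the job is handed in; nothing more can be done
None
```

The black cap was pushed along the tray through the held-open flap into the bin, the flap has sprung shut, and the job was handed in at about 12 s with the arm clear and no sign that anything else on the worktop had moved.

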